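# Uncover a watch movement and present its dial to the inspection camera

### The job

Lift the clear tent-shaped dust guard off the watch movement and hang it over the rail, one side each side of the bar, and let go of it there. Then take the movement's carrier out of its stand and hold it in the air at the inspection camera's focus point, right way up with the dial squarely facing the lens. Finish while still holding it there steadily, and leave everything else on the bench where it is.

Things in the scene. Friction and masses are not known exactly. Their poses are not given: they have to be found in the camera images.
- guard: Dust guard: 3 mm clear sheet bent to a tent, aluminium edge trim, 130 g. Ends open. Ridge along y, 90 mm long, 36 mm wide outside, 30 inside; foot 106 mm wide; ridge underside 114 mm above the foot. Aluminium grip block on top: 14 (x) x 40 (y) x 30 mm high, top at 147 mm. Origin: centre of foot plane, z up. At first it stands over stand and movement; lift it straight up 115 mm or more to clear.
- guard_ridge (a point): Centre of the underside of the guard's ridge, 114 mm above its origin: this rests on the bar when it hangs.
- guard_grip (a point): Point in the grip block, 136 mm above the guard's origin (11 mm below the block's top): a good TCP place for a grasp from above, closing across the 14 mm thickness (guard's x).
- rail: Fixed rail: steel bar 12 mm in diameter, 230 mm long along y, its top 158 mm above the bench, on 12 mm posts at its ends with feet 90 x 34 x 10 mm. Origin on the bench under the middle of the bar. With the guard hung centred, the guard's origin is 44 mm above the bench. Rail and stand may swap sides of the bench.
- rail_mid (a point): Middle of the rail's bar, on its centre line.
- carrier: Watch movement in its carrier, upright, 12 mm thick (x), 120 g: black foot 30 mm wide (y); brass disc 52 mm in diameter centred 40 mm above the origin; black grip tab 12 (x) x 24 (y) mm from 64 to 94 mm above it. White dial with hands on the +x face, wheels on the other; z up (12 o'clock). Origin: centre of foot underside. Stands in the stand's slot, 18 mm deep, under the guard.
- dial (a point): Centre of the dial face: 6 mm along x and 40 mm above the carrier's origin.
- tab (a point): Point in the carrier's grip tab 79 mm above its origin, 15 mm below the tab's top and 15 mm above the disc; grasp from above across the 12 mm thickness (x), the TCP up to 5 mm higher than this.
- stand: Fixed black stand, base 64 x 80 x 8 mm, slot walls up to 26 mm above the bench; the slot is 14 mm wide (x), 33 mm long (y), its floor 8 mm above the bench, open upwards. Origin: centre of the underside.
- stand_slot (a point): Centre of the slot's floor; the carrier's origin is here at the start.
- lens: White camera head on a 390 mm column beyond it. Origin: front centre of its lens, 315 mm above the bench. The lens looks along the body's -x, 25 degrees below level; y is level. Barrel 48 mm wide, housing 80 x 55 x 55 mm behind. Rightly presented, the carrier has its x, y and z axes parallel to this body's x, y and z (dial towards the lens, tab leaning 25 degrees away from the camera).
- focus (a point): Focus point: 130 mm straight in front of the lens, on its axis, about 260 mm above the bench. The dial centre belongs here.
- loupe: Bystander: black eye loupe, 34 mm across, 34 mm high.
- cup_cover: Bystander: clear parts cover with a ball knob, 70 mm across, 57 mm high.
- cleaner: Bystander: amber jar 48 mm across, 75 mm high.
- driver: Bystander: screwdriver, 130 mm long, lying.
- small_movement: Bystander: small movement, 32 mm disc on a 44 mm square grey foot, about 73 mm high. Not the one to present.
- tweezers: Bystander: steel tweezers, 120 mm long, lying.
- parts_tray: Bystander: white divided tray 100 x 140 x 22 mm.
- case_ring: Bystander: steel case ring, 44 mm across, 10 mm high.
Things that resemble listed ones, but are neither listed nor needed, are in the scene too. Leave any green look-alike of the guard alone.

How it is judged:
By the outcome, as a careful person would: the job done as asked, in the order asked, and still so for the second after the job is handed in, while the arm keeps its last pose, push and grip.
It also fails if it takes over 64 s, if anything falls off the work surface, if the arm or the gripper's body presses on something with over 40 N, if the wrist force passes 120 N, or if a joint passes its speed limit or range.

### The arm

A 6-joint arm with a two-finger parallel gripper is mounted at the origin on the work surface. World frame = base frame: x ahead of the robot, y to its left, z up, the work surface at z = 0. Lengths are in m, angles in rad, forces in N, time in s.
With the tool pointing down it reaches from about 0.35 to 0.85 m from the base axis. Payload 8.1 kg.
Tool frame: the origin (TCP) lies between the finger pads, 19 mm behind the fingertips; this is the grasp point; z points along the fingers, y is the line along which they close (so a half turn about z gives the same grasp; the last joint's range is limited). The gripper opens to 93 mm and grips with 3 to 60 N. Pads are 15 mm wide; open, the fingers measure 128 mm over their backs; the gripper's body (75 mm by 188 mm) begins 65 mm behind the grasp point.
Start: joints at [-1.278, 0.13, 1.488, -0, 1.523, -0.085], TCP at [0.221, -0.558, 0.237] pointing down, gripper open.
Joint ranges: [-2.96, 2.96], [-0.89, 2.26], [0.02, 2.5], [-1.34, 4.48], [0, 2.73], [-2.66, 2.66]. Speed limits (rad/s): [2.39, 2.39, 2.79, 3.14, 3.14, 3.14].

### API

Orientations are given as a rotation vector (axis times angle).
In Python, from plant import readout, read_camera, get_calibration, job gives the robot as it stands.
- The arm moves only by the shell command python3 -m handwheel 'ROWS' [FORCE]. ROWS is JSON, a list of rows, each a list of 5 numbers: the shift along the world's x, y, z in cm, then the turn about the world's z in rad, then the closure, from 0 (fully open) to 1 (shut). In form: [[tx, ty, tz, spin, gripper], ...]. A call has 1 to 10 rows; each row shifts and turns the commanded pose from where the row before left it; what a row does not reach is not made up. A row lasts 1/8 s, in which the tool goes at most 62.5 mm and 10.7 degrees, less where a joint would pass 70% of its speed; a pose out of reach is approached as far as the arm can. A call is refused whole if a number of a shift passes 6.25 or a number of a turn 0.188, either way. A call with a gripper value outside its range is refused whole. The fingers move at their own pace and stop on an object; FORCE is the grip in N (left out, the last holds). Time passes only in rows, so rows that do not move let the fingers close. It gives the time, the measured TCP pose, the force, the opening and the grip force at its end, in the units of the state.
- readout.read_state(): the state, without advancing time (a new reading comes with each control period).
- read_camera(name): name is "scene" or "top"; returns the picture (384x512x3 uint8, red, green, blue); there is no depth.
- get_calibration(name): a dict with "fovy" (degrees; the focal length in pixels is half the picture's height over the tangent of half this angle, whatever the lens; pixels are square), "cx", "cy" (the principal point, pixels), "dist_coeffs" ([k1, k2, p1, p2, k3] as OpenCV has them; the pictures are not rectified), "pose" (4x4, takes a point from camera to world coordinates). Camera axes: x right, y down, z forward; pixel columns grow to the right and rows downward; lengths in m; the calibration is good to about 2 mm. A picture is of the moment at which its call begins. get_calibration takes no time and is no camera call.
- job.close_job(): hands the job in; it is judged then, once.
The state is a dict: "t": time; "q": joint angles; "dq": joint speeds; "joint_torque": joint torques, N m; "tool_pos": TCP position; "orientation": TCP orientation; "force": force on the tool from outside, world axes, zero at the start; "wrist_torque": the same for the moment, N m; "opening": finger opening in m; "gripper_force": force on a finger pad.
Only numpy, scipy, OpenCV 4.12 (cv2) and the standard library are available. Lean on these libraries where they do the work, as an engineer would, in place of code of your own. Each camera call takes 0.05 s, during which the arm holds its last target. There are 200 camera calls.

## Working session

There is one attempt and no reset: what is moved stays moved. The work goes in short steps, Python scripts to look and compute and a shell command to move; the robot and the scene stay as the last step left them, time stands still between calls to the robot, and variables do not carry over. Pictures are saved under pics/ and viewed, at most 10 in all, crops included, and the job is handed in when it is done.

```bash
ls; mkdir -p pics; python3 - <<'E'
from plant import readout, read_camera, get_calibration
import cv2,numpy as np
for n in("scene","top"):
    im=read_camera(n);cv2.imwrite(f"pics/{n}0.png",im[:,:,::-1]);
    c=get_calibration(n);print(n,c)
    cv2.imwrite(f"pics/{n}0b.png",cv2.resize(im[:,:,::-1],(800,600),interpolation=cv2.INTER_CUBIC))
s=readout.read_state();print(s)
E
```

```text
pics
scene {'fovy': 57.29027348776632, 'cx': 259.82469803711206, 'cy': 186.85632724566446, 'dist_coeffs': array([-0.05094814,  0.        ,  0.        ,  0.        ,  0.        ]), 'pose': array([[-0.28785164,  0.54804639, -0.78535762,  1.30040298],
       [ 0.95766092,  0.169175  , -0.23294931,  0.20010552],
       [ 0.00519585, -0.81916114, -0.57353991,  0.75947721],
       [ 0.        ,  0.        ,  0.        ,  1.        ]])}
top {'fovy': 44.96412910896857, 'cx': 256.27457374696155, 'cy': 191.6367787249691, 'dist_coeffs': array([-0.12953883,  0.        ,  0.        ,  0.        ,  0.        ]), 'pose': array([[-0.07503324, -0.97436061,  0.21211178,  0.26972218],
       [-0.99717102,  0.07236207, -0.02033939, -0.00263039],
       [ 0.00446906, -0.21303785, -0.97703373,  1.5596166 ],
       [ 0.        ,  0.        ,  0.        ,  1.        ]])}
{'t': 0.1, 'q': array([-1.27841947e+00,  1.31069674e-01,  1.48918120e+00,  7.58115112e-06,
        1.52298089e+00, -8.53836364e-02]), 'dq': array([ 9.45434137e-04, -1.05206940e-03, -1.42541127e-03, -1.44768211e-03,
       -2.17962713e-05, -5.01863649e-04]), 'joint_torque': array([ 1.33784113e-03, -5.61339855e+01, -4.93096876e+01,  7.68972980e-02,
        2.89613474e-02, -4.34585854e-05]), 'tool_pos': array([ 0.22119753, -0.55722189,  0.23649591]), 'orientation': array([-3.08411771e+00, -5.89556021e-01,  2.54035998e-04]), 'force': array([-0.58426079,  0.27354733, -0.78313441]), 'wrist_torque': array([ 0.00657703, -0.02060673, -0.00666939]), 'gripper_force': 0.0, 'opening': 0.09334457288188794}
```

View pics/scene0b.png

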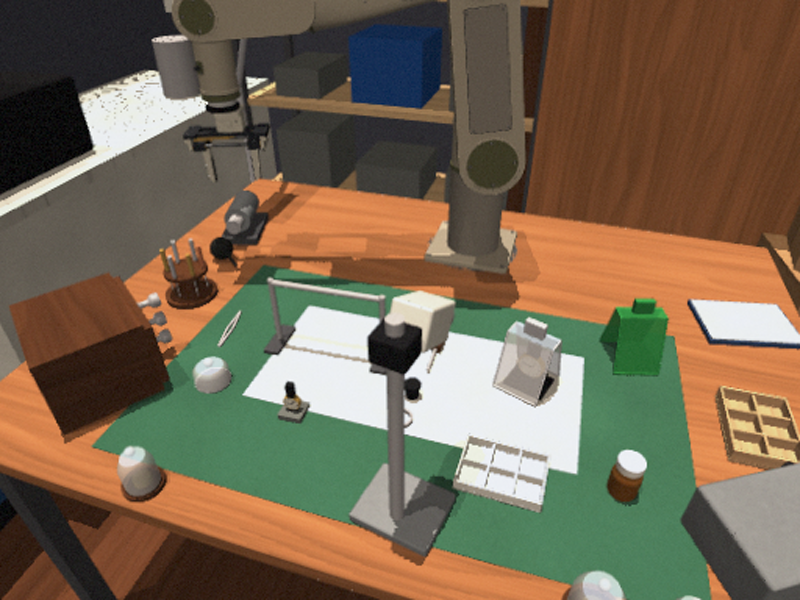

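View pics/top0b.png

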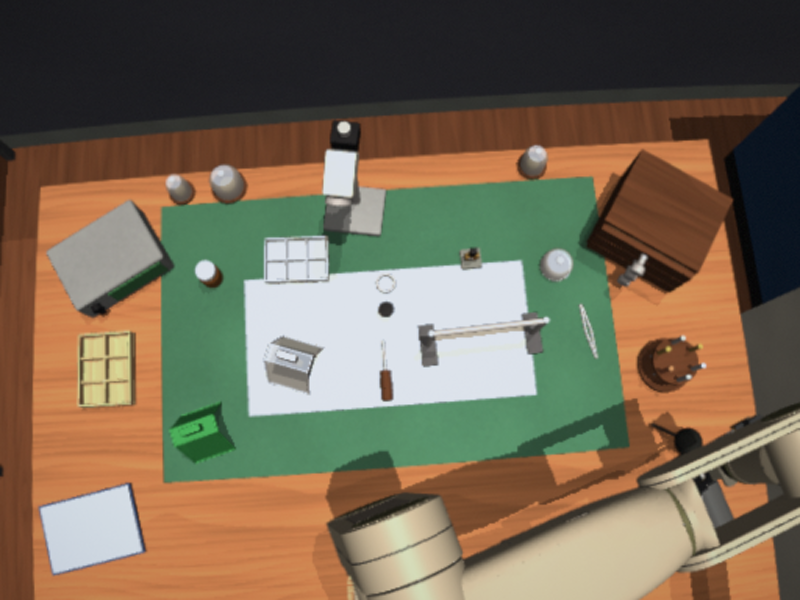

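The scene view shows the guard near (527,365), the rail bar from (270,285) to (382,298), and the white camera head at (425,320). The green look-alike is at (638,340). In the top view the grip block is at (287,356), the bar runs (430,332)-(547,321), and the lens head is around (340,180), facing the robot. Next I'll zoom in on the parts that matter.

```bash
cat > h.py <<'E'
import cv2,numpy as np
from plant import readout, read_camera, get_calibration
C={n:get_calibration(n) for n in("scene","top")}
def K(n):
    c=C[n];f=192/np.tan(np.radians(c["fovy"])/2);return np.array([[f,0,c["cx"]],[0,f,c["cy"]],[0,0,1]])
def ray(n,uv):
    c=C[n];p=cv2.undistortPoints(np.array([[uv]],float),K(n),c["dist_coeffs"])[0,0]
    d=c["pose"][:3,:3]@np.array([p[0],p[1],1]);return c["pose"][:3,3],d/np.linalg.norm(d)
def onz(n,uv,z):
    o,d=ray(n,uv);return o+d*(z-o[2])/d[2]
def tri(us,ut):
    (o1,d1),(o2,d2)=ray("scene",us),ray("top",ut)
    s=np.linalg.lstsq(np.c_[d1,-d2],o2-o1,rcond=None)[0];a,b=o1+s[0]*d1,o2+s[1]*d2
    return (a+b)/2,np.linalg.norm(a-b)
def proj(n,P):
    c=C[n];T=np.linalg.inv(c["pose"]);P=np.atleast_2d(np.array(P,float))
    return cv2.projectPoints(P,cv2.Rodrigues(T[:3,:3])[0],T[:3,3],K(n),c["dist_coeffs"])[0][:,0]
def mosaic(name,tiles,size=(400,300)):
    # tiles: (img,x0,y0,w,h), labelled in source pixels every 10
    out=[]
    for im,x,y,w,h in tiles:
        t=cv2.resize(im[y:y+h,x:x+w,::-1],size,interpolation=cv2.INTER_CUBIC)
        for u in range(-(-x//10)*10,x+w,10):
            X=int((u+.5-x)*size[0]/w);cv2.line(t,(X,0),(X,5),(0,0,255),1)
            if u%20==0:cv2.putText(t,str(u),(X-10,16),0,.35,(0,0,255),1)
        for v in range(-(-y//10)*10,y+h,10):
            Y=int((v+.5-y)*size[1]/h);cv2.line(t,(0,Y),(5,Y),(0,0,255),1);cv2.putText(t,str(v),(7,Y+4),0,.35,(0,0,255),1)
        out.append(t)
    rows=[np.hstack(out[i:i+2]) for i in range(0,len(out),2)]
    cv2.imwrite(name,np.vstack(rows))
E
python3 - <<'E'
from h import *
S=cv2.imread("pics/scene0.png")[:,:,::-1];T=cv2.imread("pics/top0.png")[:,:,::-1]
mosaic("pics/m1.png",[(T,190,75,80,60),(S,225,175,80,60),(T,155,200,80,60),(S,300,195,80,60)])
E
```

```text
(no output)
```

View pics/m1.png

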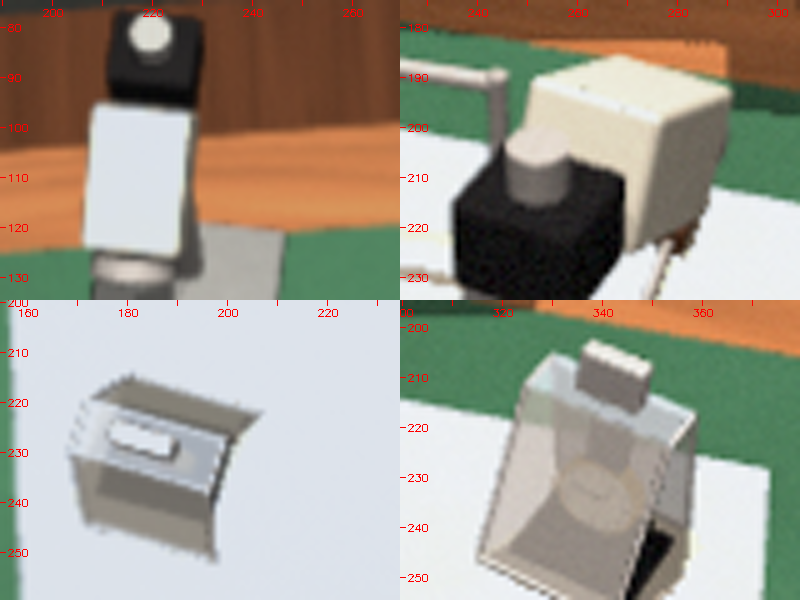

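The guard's block top sits at about (184,227) in the top view and (344,205) in the scene view. The disc shows through the sheet. The housing's four top-face corners are visible in both views. Next I'll triangulate these and get a close look at the rail and the lens front.

```bash
python3 - <<'E'
from h import *
np.set_printoptions(precision=4,suppress=True)
g=lambda x,y,ox,oy:(x/5+ox-.5,y/5+oy-.5)
t={"BR":(180,256),"BL":(83,247),"TL":(95,105),"TR":(196,108)}
s={"BR":(220,54),"BL":(332,92),"TL":(262,125),"TR":(130,80)}
P={k:tri(g(*s[k],225,175),g(*t[k],190,75)) for k in t}
for k in P:print(k,*P[k])
e=lambda a,b:np.linalg.norm(P[a][0]-P[b][0])
print(e("BR","BL"),e("TL","TR"),e("BL","TL"),e("BR","TR"))
# guard block top-face corners
tb=[(115,117),(178,138),(174,160),(110,139)]
c=np.mean(tb,0);print("block top",[onz("top",g(*p,155,200),.147) for p in tb],onz("top",g(*c,155,200),.147))
sc=(221,54);print("scene",onz("scene",g(*sc,300,195),.147),tri(g(*sc,300,195),g(*c,155,200)))
S=cv2.imread("pics/scene0.png")[:,:,::-1];T=cv2.imread("pics/top0.png")[:,:,::-1]
mosaic("pics/m2.png",[(T,265,190,100,75),(S,160,165,100,75),(T,185,100,60,45),(T,160,205,60,45)])
E
```

```text
BR [0.7251 0.0455 0.3468] 0.00496927335024204
BL [0.7355 0.0971 0.3455] 0.0010398836138200483
TL [0.8059 0.0846 0.377 ] 0.0022031410007396575
TR [0.7979 0.0305 0.3803] 0.004976155370339153
0.05268567687751672 0.05482412360829501 0.0781095680866638 0.08146837041658868
block top [array([0.496 , 0.2175, 0.147 ]), array([0.4802, 0.1792, 0.147 ]), array([0.4668, 0.1823, 0.147 ]), array([0.4826, 0.2212, 0.147 ])] [0.4814 0.2    0.147 ]
scene [0.4789 0.2053 0.147 ] (array([0.481 , 0.2026, 0.1481]), np.float64(0.005419399218278478))
```

View pics/m2.png

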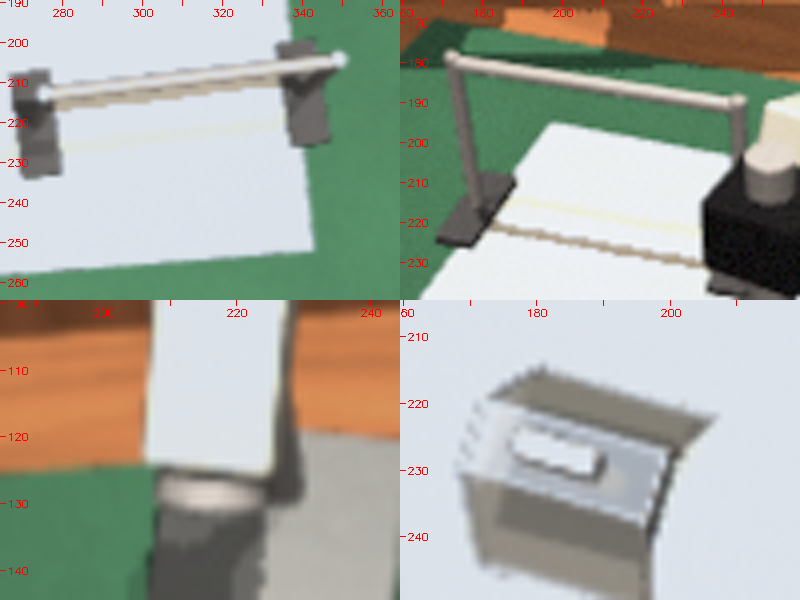

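```bash
python3 - <<'E'
from h import *
np.set_printoptions(precision=4,suppress=True)
A=onz("top",(274.3,213),.154);B=onz("top",(350,204),.154);print("rail top",A,B,(A+B)/2,np.linalg.norm(A-B),np.degrees(np.arctan2(*(A-B)[:2])))
a=onz("scene",(244,190.3),.154);b=onz("scene",(172.5,179),.154);print("rail scene",a,b,(a+b)/2,np.linalg.norm(a-b),np.degrees(np.arctan2(*(a-b)[:2])))
print(tri((244,190.3),(274.3,213)),tri((172.5,179),(350,204)))
r=onz("top",(216,131),.3368)
y=np.radians(-10.3);xl=np.array([np.cos(y)*np.cos(np.radians(25)),np.sin(y)*np.cos(np.radians(25)),np.sin(np.radians(25))])
yl=np.array([-np.sin(y),np.cos(y),0]);zl=np.cross(xl,yl)
print("rim",r,"O",r-.024*zl,"focus",r-.024*zl-.13*xl)
P=np.array([[.7251,.0455,.3468],[.7355,.0971,.3455],[.8059,.0846,.377],[.7979,.0305,.3803]])
c=P.mean(0)-.0275*zl; O=c+xl*(.315-c[2])/xl[2]; print("housing c",c,"O",O,"dist",np.linalg.norm(c-O))
q=readout.read_state();R=cv2.Rodrigues(q["orientation"])[0];print(R)
print("ybear",np.degrees(np.arctan2(R[1,1],R[0,1])))
# tool tip check
E
```

```text
rail top [ 0.5038 -0.0821  0.154 ] [ 0.5142 -0.3189  0.154 ] [ 0.509  -0.2005  0.154 ] 0.23710115736054524 -2.5132568416574927
rail scene [ 0.5022 -0.0855  0.154 ] [ 0.5106 -0.3172  0.154 ] [ 0.5064 -0.2013  0.154 ] 0.23187022771081858 -2.0772733799876097
(array([ 0.5039, -0.0833,  0.1555]), np.float64(0.0028182797301261795)) (array([ 0.5132, -0.3171,  0.156 ]), np.float64(0.002928590505342404))
rim [0.7158 0.0708 0.3368] O [0.7258 0.069  0.315 ] focus [0.6099 0.0901 0.2601]
housing c [0.7775 0.0623 0.3375] O [0.7301 0.071  0.315 ] dist 0.05318401472741556
[[ 0.9295  0.3688 -0.0005]
 [ 0.3688 -0.9295  0.0016]
 [ 0.0001 -0.0016 -1.    ]]
ybear -68.3559320327955
```

Measurements:

| Item | Position (m) | Yaw |
|---|---|---|
| Guard | (0.481, 0.2015) | -22.3° |
| Rail middle | (0.508, -0.2005) | +2.3° |
| Focus | about (0.611, 0.090, 0.260) | -10.3° |

Block size, rail length and housing size all match what was given. I'll move above the guard.

```bash
python3 -m handwheel '[[1.6,4.7,0,0.05,0],[1.6,4.7,0,0.05,0],[1.6,4.7,0,0.05,0],[1.6,4.7,0,0.05,0],[1.6,4.7,0,0.05,0],[1.6,4.7,0,0.05,0],[1.6,4.7,0,0.05,0],[1.6,4.7,0,0.05,0],[1.6,4.7,0,0.05,0],[1.6,4.7,0,0.05,0]]' 20; python3 -m handwheel '[[1.6,4.7,0,0.05,0],[1.6,4.7,0,0.05,0],[1.6,4.7,0,0.05,0],[1.6,4.7,0,0.05,0],[1.6,4.7,0,0.05,0],[2,5.4,0,0.056,0],[0,0,0,0,0],[0,0,0,0,0]]'
```

```text
t: 1.35
tool_pos: [0.3814, -0.0861, 0.2372]
orientation: [2.843, 1.337, 0.0]
force: [0.7, 0.5, -0.4]
opening: 0.0932
gripper_force: 0.0
t: 2.35
tool_pos: [0.4809, 0.2011, 0.2368]
orientation: [-2.607, -1.753, 0.002]
force: [-0.0, -0.1, -0.3]
opening: 0.0933
gripper_force: 0.0
```

```bash
python3 -m handwheel '[[0,0,-3,0,0],[0,0,-3,0,0.3],[0,0,-2,0,0.5],[0,0,-2,0,0.5],[0,0,0,0,0.5],[0,0,0,0,0.7]]'; python3 - <<'E'
from h import *
im=read_camera("top");im2=read_camera("scene")
mosaic("pics/m3.png",[(im,140,190,100,75),(im2,290,165,100,75)])
E

```

```text
t: 3.1
tool_pos: [0.4818, 0.2007, 0.1386]
orientation: [2.608, 1.751, 0.002]
force: [0.1, -0.2, -0.3]
opening: 0.0469
gripper_force: 0.0
```

View pics/m3.png

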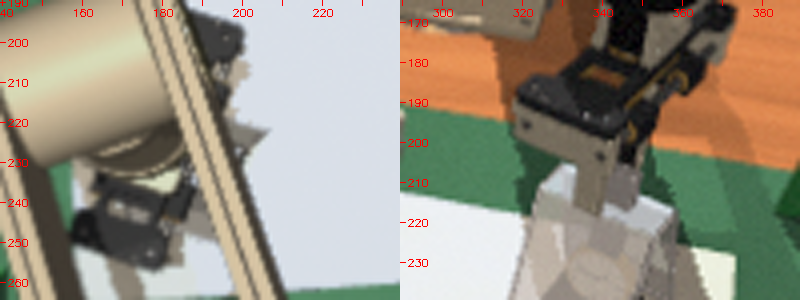

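The fingers straddle the grip block, which is at about (341,210) in the scene view. I'll close and lift.

```bash
python3 -m handwheel '[[0,0,0,0,1],[0,0,0,0,1],[0,0,0,0,1],[0,0,0,0,1],[0,0,0,0,1]]' 30; python3 -m handwheel '[[0,0,2,0,1],[0,0,4,0,1],[0,0,4,0,1],[0,0,4,0,1],[0,0,2,0,1],[0,0,0,0,1],[0,0,0,0,1]]'
```

```text
t: 3.82
tool_pos: [0.4814, 0.2014, 0.1374]
orientation: [2.607, 1.753, 0.0]
force: [1.4, -0.2, -0.3]
opening: 0.0139
gripper_force: 30.0
t: 4.7
tool_pos: [0.4806, 0.2011, 0.2952]
orientation: [-2.606, -1.752, 0.005]
force: [-0.4, -0.3, -1.6]
opening: 0.014
gripper_force: 30.0
```

```bash
python3 -m handwheel '[[0,0,3,0,1],[0.3,-3,0,0.043,1],[0.3,-4,0,0.043,1],[0.3,-4.2,0,0.043,1],[0.3,-4.2,0,0.043,1],[0.3,-4.2,0,0.043,1],[0.3,-4.2,0,0.043,1],[0.3,-4.2,0,0.043,1],[0.3,-4.2,0,0.043,1],[0.3,-4,0,0.043,1]]'; python3 -m handwheel '[[0,-2.6,0,0.041,1],[0,-1.4,0,0,1],[0,0,0,0,1],[0,0,0,0,1]]'; python3 - <<'E'
from h import *
im=read_camera("top");im2=read_camera("scene")
cv2.imwrite("pics/t4.png",im[:,:,::-1]);cv2.imwrite("pics/s4.png",im2[:,:,::-1])
mosaic("pics/m4.png",[(im,255,160,120,90),(im2,160,110,120,90),(im,150,195,80,60),(im2,300,195,80,60)])
E

```

```text
t: 5.95
tool_pos: [0.5076, -0.1618, 0.3249]
orientation: [-2.218, -2.22, 0.002]
force: [-0.3, 0.6, -1.9]
opening: 0.0138
gripper_force: 30.0
t: 6.45
tool_pos: [0.5084, -0.1997, 0.327]
orientation: [-2.175, -2.266, -0.0]
force: [-0.4, 0.6, -1.1]
opening: 0.0138
gripper_force: 30.0
```

View pics/m4.png

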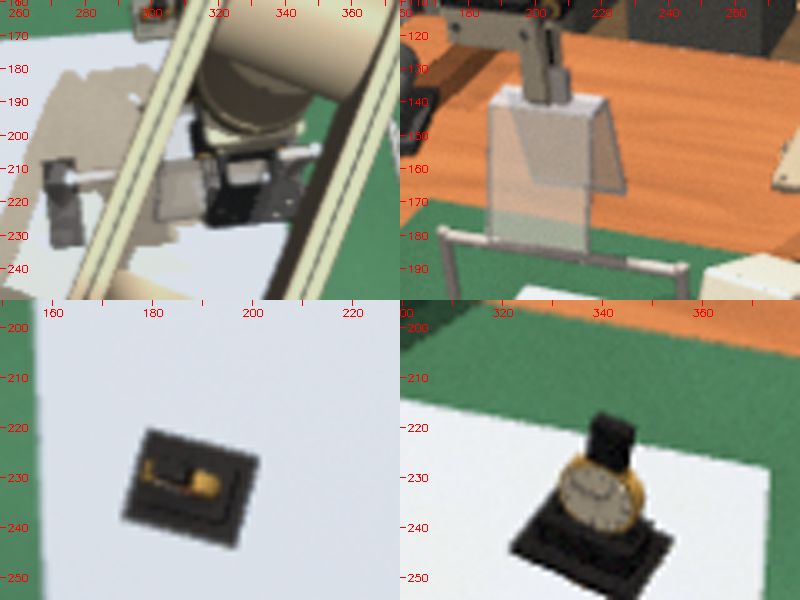

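The guard hangs from the gripper over the bar, and its foot is clear of it. In the stand, the dial faces the scene camera (+x), with its centre at about (339,232). I'll lower the guard onto the bar.

```bash
python3 -m handwheel '[[0,0,-1.5,0,1],[0,0,-2,0,1],[0,0,-2,0,1],[0,0,-2,0,1],[0,0,-2,0,1],[0,0,-2,0,1],[0,0,-1.5,0,1],[0,0,-0.8,0,1],[0,0,0,0,1],[0,0,0,0,1]]'; python3 -m handwheel '[[0,0,-0.3,0,1],[0,0,-0.2,0,1],[0,0,-0.1,0,1],[0,0,0,0,1],[0,0,0,0,1]]'
```

```text
t: 7.8
tool_pos: [0.5088, -0.2009, 0.1903]
orientation: [2.174, 2.266, 0.001]
force: [-0.4, 0.5, -2.0]
opening: 0.0141
gripper_force: 30.0
t: 8.43
tool_pos: [0.5084, -0.2007, 0.1835]
orientation: [2.175, 2.266, 0.0]
force: [0.3, 0.1, -1.5]
opening: 0.0136
gripper_force: 30.0
```

```bash
python3 -m handwheel '[[0,0,-0.1,0,1],[0,0,-0.1,0,1],[0,0,0,0,1],[0,0,0,0,1]]';python3 - <<'E'
from h import *
print(readout.read_state()["force"])
im=read_camera("top");im2=read_camera("scene")
mosaic("pics/m5.png",[(im,255,160,120,90),(im2,160,140,100,75)])
E

```

```text
t: 8.93
tool_pos: [0.5083, -0.2007, 0.1814]
orientation: [-2.175, -2.266, 0.0]
force: [-0.0, -0.6, -2.3]
opening: 0.0136
gripper_force: 30.0
[-0.04304232 -0.57962755 -2.32126653]
```

View pics/m5.png

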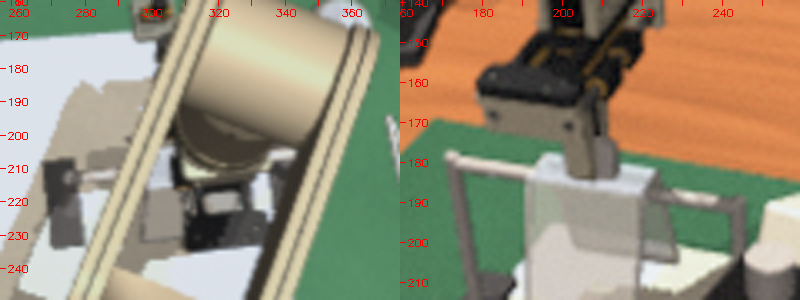

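The guard straddles the bar, with its ridge roughly at bar height. I'll continue until it touches.

```bash
for i in 1 2; do python3 -m handwheel '[[0,0,-0.1,0,1],[0,0,0,0,1],[0,0,0,0,1]]' | grep -E "pos|^force"; done
```

```text
tool_pos: [0.5085, -0.2007, 0.181]
force: [-1.1, 1.1, 5.3]
tool_pos: [0.5085, -0.2008, 0.181]
force: [-5.9, 2.4, 11.5]
```

```bash
python3 -m handwheel '[[0,0,0.1,0,1],[0,0,0,0,1],[0,0,0,0,0.75],[0,0,0,0,0.65],[0,0,0,0,0.55],[0,0,0,0,0.55],[0,0,0,0,0.5],[0,0,0,0,0.5]]'; python3 -m handwheel '[[0,0,2,0,0.5],[0,0,3,0,0.5],[0,0,4,0,0.5],[0,0,4,0,0.5],[0,0,4,0,0.5],[0,0,0,0,0.5]]'; python3 - <<'E'
from h import *
im2=read_camera("scene");im=read_camera("top")
cv2.imwrite("pics/t6.png",im[:,:,::-1]);cv2.imwrite("pics/s6.png",im2[:,:,::-1])
mosaic("pics/m6.png",[(im2,160,140,100,75),(im2,300,195,80,60)])
E
```

```text
t: 10.78
tool_pos: [0.5083, -0.2007, 0.1804]
orientation: [-2.175, -2.267, 0.0]
force: [-0.1, 0.9, 0.2]
opening: 0.046
gripper_force: 0.0
t: 11.52
tool_pos: [0.5098, -0.2014, 0.3567]
orientation: [2.169, 2.26, 0.004]
force: [0.0, 0.1, -0.9]
opening: 0.0464
gripper_force: 0.0
```

View pics/m6.png

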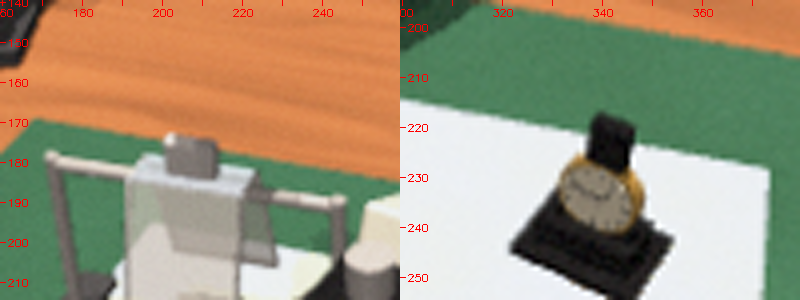

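The guard hangs over the bar. The movement stands undisturbed in the stand, with the dial centre at about (339,233) in the scene view. Next I'll measure the stand and tab with masks.

```bash
python3 - <<'E'
from h import *
np.set_printoptions(precision=4,suppress=True)
T=cv2.imread("pics/t4.png");S=cv2.imread("pics/s4.png")
m=np.zeros(T.shape[:2],np.uint8);m[215:250,170:206]=255
m&=(T.max(2)<140).astype(np.uint8)*255
gold=(T[:,:,2].astype(int)-T[:,:,0]>50)&(np.indices(m.shape)[0]>215)&(np.indices(m.shape)[0]<250)&(np.indices(m.shape)[1]>165)&(np.indices(m.shape)[1]<206)
m[gold]=255
c=max(cv2.findContours(m,0,2)[0],key=cv2.contourArea);r=cv2.minAreaRect(c);print(r)
P=np.array([onz("top",p,.006) for p in cv2.boxPoints(r)]);print(P,P.mean(0))
d=np.diff(P,axis=0);print(np.linalg.norm(d,axis=1),np.degrees(np.arctan2(d[:,1],d[:,0])))
# dial in scene
hs=cv2.cvtColor(S,cv2.COLOR_BGR2HSV);mm=np.zeros(S.shape[:2],np.uint8)
roi=(slice(220,246),slice(328,350))
mm[roi]=((hs[roi][:,:,2]>90)&(hs[roi][:,:,1]>25)).astype(np.uint8)*255
c=max(cv2.findContours(mm,0,2)[0],key=cv2.contourArea);e=cv2.fitEllipse(c);print("disc",e,onz("scene",e[0],.048))
y=np.radians(-22.2);x=np.array([.481,.2011,.008]);cx=np.array([np.cos(y),np.sin(y),0])
print("predicted px for dial",proj("scene",[x+.006*cx+[0,0,.04]]),"tab top in top",proj("top",[x+[0,0,.094]]))
g=np.argwhere(gold);print("gold px top mean",g.mean(0)[::-1],len(g),proj("top",[x+[0,0,.05]]))
E
```

```text
((187.7058868408203, 232.17649841308594), (23.768491744995117, 18.91777801513672), 14.03624439239502)
[[0.4665 0.254  0.006 ]
 [0.5279 0.2358 0.006 ]
 [0.5026 0.1584 0.006 ]
 [0.4416 0.1771 0.006 ]] [0.4847 0.2063 0.006 ]
[0.064  0.0814 0.0638] [ -16.5157 -108.141   162.9579]
disc ((339.6611328125, 233.36119079589844), (12.393868446350098, 17.865310668945312), 114.36075592041016) [0.4875 0.2083 0.048 ]
predicted px for dial [[336.5289 232.5316]] tab top in top [[185.1276 229.3077]]
gold px top mean [188.3333 230.8148] 27 [[187.0901 231.1098]]
```

```bash
python3 -m handwheel '[[-0.2,3,0,0.12,0.2],[-0.2,4,0,0.12,0.2],[-0.3,4.5,0,0.12,0.2],[-0.3,4.5,0,0.12,0.2],[-0.3,4.5,0,0.12,0.2],[-0.3,4.5,-2,0.12,0.2],[-0.3,4.5,-4,0.12,0.2],[-0.2,4.5,-4,0.12,0.2],[-0.3,4,-4,0.12,0.2],[-0.1,2.7,-2,0.12,0.2]]'; python3 -m handwheel '[[0,0,0,0.027,0.2],[0,0,0,0,0.2],[0,0,0,0,0.2]]'; python3 -c "
from h import *
s=readout.read_state();R=cv2.Rodrigues(s['orientation'])[0];print(s['tool_pos'],np.degrees(np.arctan2(R[1,1],R[0,1])),s['q'])"
```

```text
t: 12.88
tool_pos: [0.4806, 0.2074, 0.1862]
orientation: [-0.507, -3.095, 0.004]
force: [0.6, -0.8, -0.8]
opening: 0.0744
gripper_force: 0.0
t: 13.25
tool_pos: [0.4841, 0.2055, 0.1915]
orientation: [0.477, 3.104, 0.001]
force: [-1.0, 0.3, -0.4]
opening: 0.0746
gripper_force: 0.0
[0.48409161 0.20552207 0.19152814] 72.50823938307609 [ 3.04160764e-01 -4.59322438e-02  1.75377371e+00 -2.63251560e-04
  1.43214698e+00 -9.61310059e-01]
```

```bash
python3 -m handwheel '[[0,0,-3,0,0.4],[0,0,-3,0,0.45],[0,0,-2.5,0,0.45],[0,0,-1.2,0,0.45],[0,0,0,0,0.5],[0,0,0,0,1],[0,0,0,0,1],[0,0,0,0,1],[0,0,0,0,1],[0,0,0,0,1]]' 15; python3 - <<'E'
from h import *
im2=read_camera("scene");im=read_camera("top")
mosaic("pics/m7.png",[(im2,310,180,60,45),(im,155,205,60,45)])
E
```

```text
t: 14.5
tool_pos: [0.4841, 0.2066, 0.0943]
orientation: [0.473, 3.104, 0.001]
force: [1.2, 0.9, 6.2]
opening: 0.0238
gripper_force: 15.0
```

View pics/m7.png

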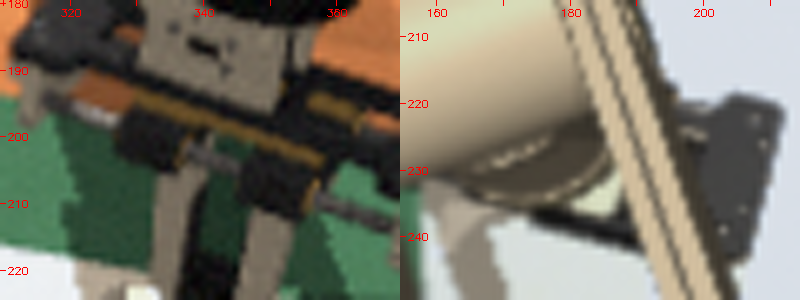

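The grip is on the 24 mm width of the tab, and the opening of 23.8 mm agrees. The tool can only point down, so I'll lift the foot partly out of the slot and tilt the carrier in the pads by levering it against the slot wall.

```bash
python3 -m handwheel '[[0,0,0.4,0,1],[0,0,0.4,0,1],[0,0,0.4,0,1],[0,0,0,0,1],[0,0,0,0,1]]'; python3 -m handwheel '[[-0.48,0.15,0,0,1],[-0.48,0.15,0,0,1],[-0.48,0.15,0,0,1],[-0.48,0.15,-0.05,0,1],[-0.48,0.15,-0.1,0,1],[-0.48,0.15,-0.1,0,1],[-0.28,0.09,-0.05,0,1],[0,0,0,0,1],[0,0,0,0,1]]'
```

```text
t: 15.22
tool_pos: [0.4834, 0.2063, 0.1056]
orientation: [0.474, 3.105, 0.0]
force: [1.1, 1.7, 0.0]
opening: 0.0241
gripper_force: 15.0
t: 16.35
tool_pos: [0.4516, 0.2162, 0.1024]
orientation: [-0.474, -3.105, 0.0]
force: [1.4, 1.6, -0.4]
opening: 0.0238
gripper_force: 15.0
```

```bash
python3 -m handwheel '[[0,0,0,0,1],[0,0,1,0,1],[0,0,2,0,1],[0,0,2,0,1],[0.5,0,1,0,1],[1,0,0,-0.15,1],[1,0,0,-0.18,1],[1,0,0,-0.18,1],[1,0,0,-0.18,1],[0.5,0,0,-0.18,1]]' 40; python3 -m handwheel '[[0,0,0,-0.18,1],[0,0,0,-0.18,1],[0,0,0,0,1],[0,0,0,0,1],[0,0,0,0,1]]'; python3 - <<'E'
from h import *
S=read_camera("scene");cv2.imwrite("pics/s8.png",S[:,:,::-1]);cv2.imwrite("pics/t8.png",read_camera("top")[:,:,::-1])
s=readout.read_state();p=s["tool_pos"];R=cv2.Rodrigues(s['orientation'])[0];b=np.arctan2(R[1,1],R[0,1]);print(p,np.degrees(b))
# carrier y = tool y bearing b ; x0 = b-90
yc=np.array([np.cos(b),np.sin(b),0]);h=np.array([np.sin(b),-np.cos(b),0]);z=np.array([0,0,1.])
def pts(t):
    t=np.radians(t);x=h*np.cos(t)+z*np.sin(t);zc=-h*np.sin(t)+z*np.cos(t);return x,zc
H=S[:,:,::-1].copy();hs=cv2.cvtColor(H,cv2.COLOR_BGR2HSV)
x,zc=pts(25);c=p-.046*zc;u=proj("scene",[c])[0].astype(int);print("pred disc",u)
m=((hs[:,:,0]>12)&(hs[:,:,0]<32)&(hs[:,:,1]>90)).astype(np.uint8)
w=np.zeros_like(m);w[u[1]-22:u[1]+22,u[0]-22:u[0]+22]=1;m&=w
n,l,st,ce=cv2.connectedComponentsWithStats(m);print(st,ce)
for t in (0,15,20,25,30):
    x,zc=pts(t);q=proj("scene",[p-.046*zc,p-.046*zc+.01*x,p-.046*zc-.01*x,p-.086*zc]);d=q[1]-q[2];print(t,q[0],np.degrees(np.arctan2(d[1],d[0])),q[3])
mosaic("pics/m8.png",[(S,u[0]-40,u[1]-30,80,60)],(640,480))
E
```

```text
t: 17.6
tool_pos: [0.5021, 0.2158, 0.1621]
orientation: [-1.747, -2.611, 0.002]
force: [-0.1, 0.2, -1.0]
opening: 0.0238
gripper_force: 40.0
t: 18.23
tool_pos: [0.5017, 0.2162, 0.1624]
orientation: [-2.176, -2.266, 0.0]
force: [-1.1, 0.8, -0.9]
opening: 0.0238
gripper_force: 40.0
[0.50172732 0.21621727 0.16242515] 2.257340885220696
pred disc [338 216]
[[     0      0    512    384 196509]
 [   316    195     21      4     23]
 [   337    196      1      1      1]
 [   340    209      2      3      4]
 [   332    213     13     14     71]] [[255.4595362  191.48873588]
 [326.43478261 196.30434783]
 [337.         196.        ]
 [340.75       209.75      ]
 [338.56338028 220.02816901]]
0 [345.2443428 219.2529708] -170.80541783482246 [343.22646209 229.81757178]
15 [341.08096354 218.14266525] -159.21546575314605 [335.63150726 227.76780973]
20 [339.77834045 217.59582883] -155.21595872494143 [333.25345978 226.76993963]
25 [338.53372445 216.96652244] -151.11052657964893 [330.97825955 225.62481574]
30 [337.3558552  216.25908667] -146.87631830183483 [328.8207737  224.33967194]
```

View pics/m8.png

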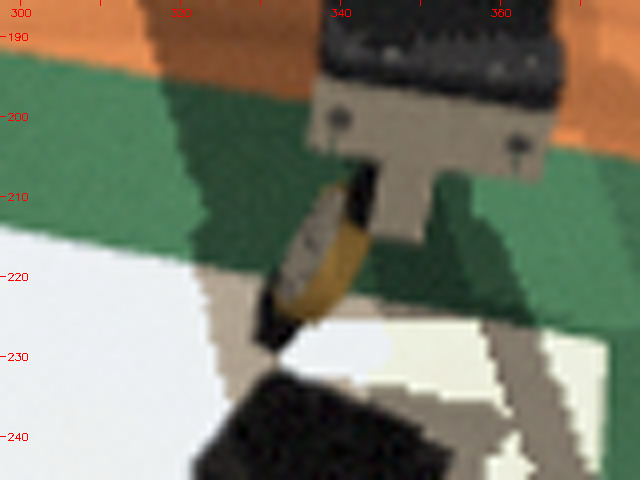

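The last picture shows the carrier nearly edge-on and clearly tilted. The dial side is at left, at about (336,216), facing up. The tab leans back to the right, and the foot's near corners are at (329.4,227.8) and (332.3,229.5). I'll compute the tilt from these.

```bash
python3 - <<'E'
from h import *
p=np.array([.5017,.2162,.1624]);b=np.radians(2.257)
yc=np.array([np.cos(b),np.sin(b),0]);h=np.array([np.sin(b),-np.cos(b),0]);z=np.array([0,0,1.])
a=np.linspace(0,2*np.pi,100)
for t in range(17,34,2):
    r=np.radians(t);x=h*np.cos(r)+z*np.sin(r);zc=-h*np.sin(r)+z*np.cos(r);o=p-.0863*zc
    d=o+.006*x+.04*zc;q=proj("scene",[d,o+.006*x+.015*yc,o-.006*x+.015*yc])
    e=cv2.fitEllipse(proj("scene",np.array([d+.022*(np.cos(i)*yc+np.sin(i)*zc) for i in a])).astype(np.float32))
    print(t,q[0]-q[1],"n2-n1",q[2]-q[1],"ell",np.round(e[1],1),round(e[2],1),"dial",q[0])
S=cv2.imread("pics/s8.png").astype(int)
# dial mask: greyish-light pixels near dial, subpixel by upscaling
Z=cv2.resize(S[200:232,322:350].astype(np.uint8),None,fx=8,fy=8,interpolation=cv2.INTER_CUBIC)
hs=cv2.cvtColor(Z,cv2.COLOR_BGR2HSV);m=((hs[:,:,1]<75)&(hs[:,:,2]>85)&(hs[:,:,2]<185)).astype(np.uint8)
yy,xx=np.indices(m.shape);m[(yy>185)|(xx>165)]=0
c=max(cv2.findContours(m,0,2)[0],key=cv2.contourArea);e=cv2.fitEllipse(c);print("dial meas",(np.array(e[0])+.5)/8-.5+[322,200],np.array(e[1])/8,e[2])
E
```

```text
17 [  6.28535116 -12.82983024] n2-n1 [3.86225504 1.58983771] ell [ 3.3 15.5] 22.4 dial [338.54684116 217.20159258]
19 [  6.72613933 -12.64435378] n2-n1 [3.79974914 1.68601064] ell [ 3.6 15.5] 24.1 dial [338.05684292 216.92766456]
21 [  7.15997891 -12.44827291] n2-n1 [3.73330941 1.7804604 ] ell [ 3.9 15.5] 25.8 dial [337.57805767 216.64126261]
23 [  7.58645638 -12.24175765] n2-n1 [3.66298957 1.87310618] ell [ 4.2 15.5] 27.5 dial [337.11102685 216.34270032]
25 [  8.00516161 -12.0249852 ] n2-n1 [3.58884523 1.96386784] ell [ 4.5 15.5] 29.3 dial [336.65628056 216.03230403]
27 [  8.4156879  -11.79813996] n2-n1 [3.5109339  2.05266592] ell [ 4.8 15.5] 31.0 dial [336.21433715 215.71041259]
29 [  8.817632   -11.56141368] n2-n1 [3.42931506 2.13942157] ell [ 5.1 15.5] 32.8 dial [335.7857027  215.37737714]
31 [  9.21059421 -11.3150055 ] n2-n1 [3.34405022 2.22405654] ell [ 5.3 15.6] 34.6 dial [335.37087061 215.03356085]
33 [  9.59417849 -11.05912211] n2-n1 [3.25520299 2.30649316] ell [ 5.6 15.6] 36.4 dial [334.97032111 214.6793387 ]
dial meas [336.31562614 216.05180359] [ 4.12080193 14.59330273] 27.356924057006836
```

Several cues put the tilt at 23–26° (mean about 24°), which is good. I'll raise the carrier and bring it to the focus point with yaw +1.352.

```bash
python3 -m handwheel '[[0,0,1.5,0.1,1],[0,0,2,0.15,1],[0,0,2,0.15,1],[0,0,2,0.15,1],[0,0,2,0.15,1],[0,0,2,0.15,1],[0,0,1.25,0.15,1],[0,0,1,0.15,1],[0,0,0,0.15,1],[0,0,0,0.052,1]]'; python3 -m handwheel '[[0.8,-1.1,0,0,1],[1.2,-1.7,0,0,1],[1.2,-1.7,0,0,1],[1.2,-1.7,0,0,1],[1.2,-1.7,0,0,1],[1.2,-1.7,0,0,1],[1.2,-1.7,0,0,1],[0.6,-0.8,0,0,1],[0,0,0,0,1],[0,0,0,0,1]]'; python3 - <<'E'
from h import *
S=read_camera("scene");cv2.imwrite("pics/s9.png",S[:,:,::-1]);T=read_camera("top");cv2.imwrite("pics/t9.png",T[:,:,::-1])
s=readout.read_state();p=s["tool_pos"];R=cv2.Rodrigues(s['orientation'])[0];b=np.arctan2(R[1,1],R[0,1]);print(p,np.degrees(b),s["dq"].round(4))
yc=np.array([np.cos(b),np.sin(b),0]);h=np.array([np.sin(b),-np.cos(b),0]);z=np.array([0,0,1.])
t=np.radians(24);x=h*np.cos(t)+z*np.sin(t);zc=-h*np.sin(t)+z*np.cos(t);d=p-.0463*zc+.006*x;o=p-.0863*zc
print("dial est",d,"px",proj("scene",[d]),proj("top",[d]))
print("disc rim px scene",proj("scene",[d+.026*zc,d-.026*zc,d+.026*yc,d-.026*yc,o]).round(1).tolist())
O=np.array([.7275,.070,.315]);print("lens px scene",proj("scene",[O]))
E
```

```text
t: 19.58
tool_pos: [0.5018, 0.2162, 0.3002]
orientation: [0.277, 3.129, 0.0]
force: [0.6, -1.0, -1.0]
opening: 0.0236
gripper_force: 40.0
t: 20.82
tool_pos: [0.5875, 0.0957, 0.2999]
orientation: [-0.283, -3.129, -0.0]
force: [0.1, -0.1, -0.7]
opening: 0.0237
gripper_force: 40.0
[0.58748161 0.09588132 0.30005992] 79.69129668433202 [ 0.0016 -0.0018  0.0013 -0.0006 -0.0013 -0.0008]
dial est [0.61140232 0.09153043 0.26020318] px [[297.62305736 192.21701216]] [[212.94023497 174.59824349]]
disc rim px scene [[299.9, 182.0], [295.3, 202.3], [307.7, 195.1], [287.8, 189.4], [294.9, 207.3]]
lens px scene [[277.99143215 200.2934989 ]]
```

```bash
python3 - <<'E'
from h import *
np.set_printoptions(precision=4,suppress=True)
g=lambda x,y,ox,oy:np.array((x/5+ox-.5,y/5+oy-.5))
t={"BR":(180,256),"BL":(83,247),"TL":(95,105),"TR":(196,108)}
s={"BR":(220,54),"BL":(332,92),"TL":(262,125),"TR":(130,80)}
yw=np.radians(-10.3);e=np.radians(25);h=np.array([np.cos(yw),np.sin(yw),0]);z=np.array([0,0,1.])
x=h*np.cos(e)+z*np.sin(e);zc=-h*np.sin(e)+z*np.cos(e);yl=np.cross(zc,x)
off={"BR":(0,-1),"BL":(0,1),"TL":(.08,1),"TR":(.08,-1)}
for Lb in (.012,.015,.02):
  for n,q,o in(("top",t,(190,75)),("scene",s,(225,175))):
    r=[]
    for k in q:
        v=(Lb+off[k][0])*x+.0275*off[k][1]*yl+.0275*zc
        r.append(onz(n,g(*q[k],*o),.315+v[2])-v)
    print(Lb,n,np.mean(r,0),np.std(r,0))
# yaw from top only, each edge at known heights
Q={k:onz("top",g(*t[k],190,75),.3453+(.0338 if k[0]=="T" else 0)) for k in t}
for a,b in(("BL","TL"),("BR","TR")):d=Q[b]-Q[a];print("yaw",np.degrees(np.arctan2(d[1],d[0])))
for a,b in(("BR","BL"),("TR","TL")):d=Q[b]-Q[a];print("yaw",np.degrees(np.arctan2(d[1],d[0]))-90)
S=cv2.imread("pics/s9.png");Z=cv2.resize(S[172:215,277:320],None,fx=8,fy=8,interpolation=cv2.INTER_CUBIC)
hs=cv2.cvtColor(Z,cv2.COLOR_BGR2HSV)
print(S[192,280:318:3].tolist())
gold=((hs[:,:,0]>12)&(hs[:,:,0]<32)&(hs[:,:,1]>90)).astype(np.uint8)
c=max(cv2.findContours(gold,0,2)[0],key=cv2.contourArea);xx,yy,w,hh=cv2.boundingRect(c);print("gold bbox",xx/8+277,yy/8+172,w/8,hh/8)
E
```

```text
0.012 top [0.7318 0.0692 0.315 ] [0.0013 0.0008 0.    ]
0.012 scene [0.7302 0.0722 0.315 ] [0.0017 0.0014 0.    ]
0.015 top [0.7286 0.0696 0.315 ] [0.0013 0.0007 0.    ]
0.015 scene [0.7292 0.0731 0.315 ] [0.0016 0.0014 0.    ]
0.02 top [0.7232 0.0703 0.315 ] [0.0013 0.0007 0.    ]
0.02 scene [0.7276 0.0746 0.315 ] [0.0016 0.0015 0.    ]
yaw -10.813215592763703
yaw -11.672349916103158
yaw -10.015904100343235
yaw -6.304824508795647
[[219, 235, 237], [216, 233, 236], [210, 229, 231], [181, 206, 218], [136, 156, 169], [110, 125, 135], [115, 131, 143], [122, 141, 152], [126, 146, 158], [66, 108, 137], [44, 75, 124], [46, 76, 128], [48, 77, 126]]
gold bbox 277.0 173.75 43.0 30.625
```

```bash
python3 -m handwheel '[[0.15,0,0,0,1],[0,0,0,0,1],[0,0,0,0,1],[0,0,0,0,1],[0,0,0,0,1],[0,0,0,0,1],[0,0,0,0,1],[0,0,0,0,1]]'; python3 - <<'E'
from h import *
S=read_camera("scene")[:,:,::-1]; S0=cv2.imread("pics/scene0.png")
Z=cv2.resize(S[172:215,280:325],None,fx=8,fy=8,interpolation=cv2.INTER_CUBIC)
hs=cv2.cvtColor(Z,cv2.COLOR_BGR2HSV)
m=((hs[:,:,1]<70)&(hs[:,:,2]>95)&(hs[:,:,2]<190)).astype(np.uint8)
n,l,st,ce=cv2.connectedComponentsWithStats(m)
for i in np.argsort(-st[:,4])[:5]:print(st[i]/8+[280,172,0,0,0],ce[i]/8+[280,172])
print("gray rows at col 299:",[(v,S[v,299].tolist()) for v in range(178,208,2)])
# guard hang + stand bystanders check: image change since start, outside arm/guard/stand
T=read_camera("top")[:,:,::-1];T0=cv2.imread("pics/top0.png");d=(np.abs(T.astype(int)-T0).max(2)>45).astype(np.uint8)
n,l,st,ce=cv2.connectedComponentsWithStats(d);print([list(map(int,s)) for s in st[1:] if s[4]>25])
d=(np.abs(S.astype(int)-S0).max(2)>45).astype(np.uint8)
n,l,st,ce=cv2.connectedComponentsWithStats(d);print([list(map(int,s)) for s in st[1:] if s[4]>25])
s=readout.read_state();print(s["t"],s["tool_pos"],s["gripper_force"],s["opening"])
E
```

```text
t: 21.92
tool_pos: [0.5893, 0.0952, 0.2999]
orientation: [0.284, 3.129, 0.0]
force: [-0.3, -0.4, -0.4]
opening: 0.0237
gripper_force: 40.0
[  280.     172.      45.      43.   11330.75] [305.0379581  193.23869365]
[ 280.     185.25    26.125   29.75  3271.   ] [292.09667342 198.77336346]
[306.25  172.     17.375  11.75  667.375] [311.57435849 176.36689923]
[292.125 172.      4.      8.375 210.875] [294.19561352 175.37707469]
gray rows at col 299: [(178, [20, 22, 18]), (180, [13, 12, 13]), (182, [15, 16, 20]), (184, [55, 87, 107]), (186, [124, 140, 153]), (188, [136, 157, 169]), (190, [141, 162, 174]), (192, [105, 118, 127]), (194, [131, 152, 165]), (196, [138, 159, 174]), (198, [136, 159, 171]), (200, [128, 148, 159]), (202, [106, 137, 157]), (204, [32, 47, 58]), (206, [19, 20, 17])]
[[159, 109, 353, 275, 35610], [289, 197, 37, 13, 199], [306, 207, 22, 6, 48], [288, 212, 40, 21, 574], [418, 264, 15, 12, 106], [461, 336, 8, 10, 53]]
[[110, 0, 46, 73, 1569], [158, 0, 105, 24, 1425], [276, 0, 13, 36, 239], [291, 0, 64, 31, 819], [290, 33, 8, 25, 54], [327, 55, 17, 26, 130], [281, 66, 11, 30, 206], [118, 79, 43, 18, 239], [162, 79, 11, 16, 88], [336, 81, 6, 11, 37], [301, 90, 23, 13, 203], [161, 96, 6, 19, 65], [262, 101, 74, 51, 938], [149, 132, 218, 167, 8863], [305, 147, 13, 12, 110], [272, 157, 19, 11, 75], [139, 169, 11, 5, 46], [191, 184, 41, 55, 1282]]
22.025 [0.58924346 0.09520445 0.29993723] 39.9881386756897 0.023728811952290152
```

```bash
python3 -c "
from plant import job
print(job.close_job())"
```

```text
the job is handed in; nothing more can be done
None
```

The guard is hanging over the rail, and I handed the job in at about 22 s with the carrier held steadily at the focus point: by my estimate, within a few mm and tilted about 24° of the 25° asked.

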